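# Gauge the pump sump and present the rod for reading

## Robot

A 7-joint arm with a two-finger parallel gripper is mounted at the origin on a cart in front of the work surface, level with it; the furniture and walls round the work are solid. World frame = base frame: x ahead of the robot, y to its left, z up, the work surface at z = 0. Lengths are in m, angles in rad, forces in N, time in s.
With the tool pointing down it reaches from about 0.4 to 0.9 m from the base axis. Payload 5.5 kg.
Tool frame: the origin (TCP) lies on the centre line of the jaws, within the pads' length; the fingertips stand ctrl.tip_reach ahead of it and the grasp point (between the pads) lies 3 mm ahead of it (ctrl.tip_reach is the distance from the TCP to the fingertips, in m); z points along the fingers, y is the direction in which the jaws open and shut (so a half turn about z gives the same grasp; the last joint's range is limited). The gripper opens to 85 mm and grips with 20 to 120 N. Pads are 22 mm wide; open, the fingers measure 114 mm over their backs; the gripper's body (76 mm by 85 mm) begins 54 mm behind the grasp point. The pads swing forward as they close: fully open they stand 13 mm farther back than shut.
Start: joints at [-1.086, 0.501, -0.427, 1.55, 0.221, 1.138, -0.21], TCP at [0.143, 0.634, 0.253] pointing down, gripper open.
Joint ranges: [-2.88, 2.88], [-0.31, 2.03], [-1.54, 1.56], [0.2, 2.42], [-1.41, 4.55], [0.19, 2.02], [-2.57, 2.57]. Speed limits (rad/s): [2.57, 2.57, 3.14, 3.14, 3.14, 3.14, 3.14].

## Interface

Orientations are given as a rotation vector (axis times angle).
In Python, from cell import ctrl gives the robot as it stands. The module is installed in compiled form; this text tells all that it offers.
- The arm moves only by the shell command python3 -m creep 'ROWS' [FORCE]. ROWS is JSON, a list of rows, each an object of numbers: "jaw": the opening, from 0 (shut) to 1 (fully open); "tx", "ty", "tz": the shift along the world's x, y, z in mm; "rx", "ry", "rz": the turn, a rotation vector about the world's x, y, z in rad. A call has 1 to 5 rows; each row shifts and turns the commanded pose from where the row before left it; what a row does not reach is not made up. A row lasts 1/8 s, in which the tool goes at most 62.5 mm and 10.7 degrees, less where a joint would pass 70% of its speed; a pose out of reach is approached as far as the arm can. A call is refused whole if a number of a shift passes 62.5 or a number of a turn 0.188, either way. A call with a gripper value outside its range is refused whole. The fingers move at their own pace and stop on an object; FORCE is the grip in N (left out, the last holds). Time passes only in rows, so rows that do not move let the fingers close. It gives the time, the measured TCP pose, the force and the opening at its end, in the units of the state.
- ctrl.get_state(): the state, without advancing time (a new reading comes with each control period).
- ctrl.read_camera(name): name is "side" or "top" or "wrist"; returns a dict with "img" (420x560x3 uint8, blue, green, red), "fx", "fy", "cx", "cy" (pixels), "extrinsics" (4x4, takes a point from world to camera coordinates). Camera axes: x right, y up, looking along -z (the intrinsics and any distortion apply to the point x, -y, -z); pixel columns grow to the right and rows downward; lengths in m; the calibration is good to about 2 mm. A picture is of the moment at which its call begins. There is no depth.
- ctrl.finish_job(): hands the job in, once; it reports no verdict.
The state is a dict: "clock": time; "joint_pos": joint angles; "qd": joint speeds; "joint_efforts": joint torques, N m; "tool_pos": TCP position; "tcp_rot": TCP orientation; "force": force on the tool from outside, world axes, zero at the start; "ft_torque": the same for the moment, N m; "grip_width": opening from 0.0 (shut) to 1.0 (fully open).
Only numpy, scipy, OpenCV 4.12 (cv2) and the standard library are available. Lean on these libraries where they do the work, as an engineer would, in place of code of your own. Each camera call takes 0.05 s, during which the arm holds its last target. There are 200 camera calls.

## Task

Check the bench pump's dry sump: take the gauge rod by its blue handle from its cradle, slide it down the slanted guide tube, without forcing it, until its brass collar stops on the tube's mouth, then pull it right out again. Finish still holding the rod, level and still, with its tip about 10 cm above the worktop over the middle of the white weigh boat so that it can be read. Leave the boat, the vial, the jar and the timer where they stand.

Things in the scene. Friction and masses are not known exactly. Their poses are not given: they have to be found in the camera images.
- gauge_rod: 0.12 kg gauge rod, level in the cradle at the start: steel shank 10 mm thick with round end, brass collar 38 mm wide and 8 thick, blue handle. Origin on the rod's axis at the collar's stop face (towards the tip), 65 mm above the worktop at first. +x runs along the rod to the tip at x = 120 mm; handle from x = -8 to -98 mm, 22 mm wide (y), 18 mm high (z); z up as it lies
- rod_tip (a point): the rod's round tip, on its axis, 120 mm from the collar's stop face; black reading rings lie 20 to 40 mm from it
- rod_grip (a point): middle of the blue handle, on the rod's axis, 53 mm behind the collar's stop face
- rod_cradle: fixed grey plastic cradle, base 190 x 70 mm, 10 high; origin on the worktop under the rod's collar face, x along the rod to its tip. Two upright forks, 10 mm thick, 50 wide, up to 76 high, under the shank at x = 65 mm and under the handle's rear at x = -86 mm; slots open upward: the rod lifts straight out
- guide_tube: fixed steel guide tube rising from the sump's front, 35 degrees from level. Origin in the centre of the mouth's rim, 149 mm above the worktop; +z points out of the tube along its axis (upward): the rod goes in along -z. Bore 16 mm, flared to 26 mm at the mouth; rim 36 mm wide outside. Open for over 130 mm: only the collar on the rim stops the rod. It sticks out 65 mm from the housing
- sump: fixed grey pump sump housing with ribs and an aluminium top, base 140 x 130 mm, housing 120 x 110 mm, 146 mm high, with a black breather cap to 156 mm. Origin under it on the worktop; its -x side is the front, where the guide tube comes out: the mouth lies 103 mm before the origin
- drip_boat: loose white square weigh boat, 66 x 66 x 20 mm, origin at the centre of its underside on the worktop
- blue_vial: bystander: small vial with a blue cap, 29 mm in diameter, 61 mm high, origin under it
- white_jar: bystander: white jar, 82 mm in diameter, 78 mm high, origin under it
- bench_timer: bystander: flat white timer with blue keys, 58 x 94 x 23 mm, origin under it
There are look-alikes about, which are no part of the job. Leave any black or purple look-alike of the drip_boat alone.

How it is judged:
On the way, in this order (a step that is already met when the one before it is completed fails the run):
1. the rod is in the guide tube with its collar on the mouth's rim (gap under 4 mm) (z of gauge_rod in the frame of guide_tube between -0.004 and 0.004 m and x of gauge_rod in the frame of guide_tube between -0.007 and 0.007 m and y of gauge_rod in the frame of guide_tube between -0.007 and 0.007 m and angle between the x axis of gauge_rod and the z axis of guide_tube, either way round below 0.09 rad), for 0.2 s.
2. the rod is pulled right out, its tip at least 15 mm clear of the mouth (z of rod_tip in the frame of guide_tube above 0.015 m), for 0.1 s.
At the end, for the whole second after the job is handed in: The rod is held in the fingers, touching neither sump, cradle nor boat, within 0.15 rad of level, its tip within 35 mm horizontally of the boat's centre and 60 to 170 mm above the worktop, still (below 0.03 m/s and 0.15 rad/s) (angle between gauge_rod's own x axis and vertical between 1.4208 and 1.7208 rad and horizontal distance between rod_tip and drip_boat below 0.035 m and height (world z) of rod_tip between 0.06 and 0.17 m and contact force between gauge_rod and the fingers above 1 N and contact force between gauge_rod and sump below 0.2 N and contact force between gauge_rod and rod_cradle below 0.2 N and contact force between gauge_rod and drip_boat below 0.2 N and linear speed of gauge_rod below 0.03 m/s and angular speed of gauge_rod below 0.15 rad/s); the arm keeps its last pose, push and grip.
It fails at once if the rod is forced against the guide tube or housing (over 40 N) (contact force between gauge_rod and guide_tube above 40 N or contact force between gauge_rod and sump above 40 N).
It fails at once if the weigh boat is shifted more than 25 mm (distance of drip_boat from where it was at the start of the episode above 0.025 m).
It fails at once if the blue-capped vial is shifted more than 25 mm (distance of blue_vial from where it was at the start of the episode above 0.025 m).
It fails at once if the white jar is shifted more than 25 mm (distance of white_jar from where it was at the start of the episode above 0.025 m).
It fails at once if the timer is shifted more than 25 mm (distance of bench_timer from where it was at the start of the episode above 0.025 m).
It also fails if it takes over 58 s, if anything falls off the work surface, if the arm or the gripper's body presses on something with over 40 N, if the wrist force passes 120 N, or if a joint passes its speed limit or range.

## Working session

There is one attempt and no reset: what is moved stays moved. The work goes in short steps, Python scripts to look and compute and a shell command to move; the robot and the scene stay as the last step left them, time stands still between calls to the robot, and variables do not carry over. Pictures are saved under pics/ and viewed, about 8 in all and at most 12, crops included, and the job is handed in when it is done.

```bash
mkdir -p pics
cat > h.py <<'E'
import numpy as np, cv2
from cell import ctrl
from scipy.spatial.transform import Rotation as R
def shot(n,f):
    c=ctrl.read_camera(n); cv2.imwrite('pics/'+f,c['img']); np.savez('pics/'+f+'.npz',**{k:c[k] for k in c}); return c
def load(f): return dict(np.load('pics/'+f+'.npz',allow_pickle=True))
def ray(c,u,v):
    E=np.array(c['extrinsics']);d=np.array([(u-c['cx'])/c['fx'],-(v-c['cy'])/c['fy'],-1.])
    Rm=E[:3,:3]; return -Rm.T@E[:3,3], Rm.T@d
def plane(c,u,v,z):
    o,d=ray(c,u,v); return o+d*(z-o[2])/d[2]
def proj(c,p):
    E=np.array(c['extrinsics']);q=E[:3,:3]@np.asarray(p)+E[:3,3]
    return np.array([c['cx']+c['fx']*q[0]/-q[2], c['cy']-c['fy']*q[1]/-q[2]])
def tri(c1,p1,c2,p2):
    o1,d1=ray(c1,*p1);o2,d2=ray(c2,*p2)
    s=np.linalg.lstsq(np.c_[d1,-d2],o2-o1,rcond=None)[0];a=o1+s[0]*d1;b=o2+s[1]*d2
    return (a+b)/2,np.linalg.norm(a-b)
E
python3 - <<'E'
from h import *
for n in('top','side'):
    c=shot(n,n+'0.png'); print(n,[k for k in c],c['fx'],c['fy'],c['cx'],c['cy'],ray(c,280,210))
s=ctrl.get_state(); print(s,ctrl.tip_reach,R.from_rotvec(s['tcp_rot']).as_matrix().round(3))
E
```

```text
top ['img', 'fx', 'fy', 'cx', 'cy', 'extrinsics'] 522.3659995577196 522.3659995577196 280.2577491811872 214.0376240782358 (array([ 0.5134495 , -0.28138294,  1.60564768]), array([ 0.07823463,  0.00310194, -0.99696023]))
side ['img', 'fx', 'fy', 'cx', 'cy', 'extrinsics'] 440.9936191150175 440.9936191150175 281.4341878942101 212.38466405728312 (array([0.21948606, 0.39003316, 0.78890736]), array([ 0.39288331, -0.64203008, -0.6583919 ]))
{'clock': 0.1, 'joint_pos': array([-1.08582581,  0.50175571, -0.42680715,  1.55135366,  0.22079571,
        1.13831019, -0.21029094]), 'qd': array([ 9.52519601e-04, -2.77282001e-03, -1.04634081e-03, -1.75775142e-03,
       -4.20316739e-05,  7.66910459e-04, -3.01234552e-04]), 'joint_efforts': array([-1.20197365e-02, -5.70808232e+01, -5.83930448e+00, -2.81748337e+01,
        1.04242665e-02,  5.45234114e-03, -2.86553313e-05]), 'tool_pos': array([0.14288013, 0.63349241, 0.25235857]), 'tcp_rot': array([-3.47525346e-01, -3.12205095e+00,  2.75721236e-03]), 'force': array([-0.14584994, -0.24212154,  0.35706891]), 'ft_torque': array([ 0.02270147, -0.00128956,  0.00674946]), 'grip_width': 0.9991801198126472} 0.022 [[-0.976  0.22  -0.   ]
 [ 0.22   0.976 -0.002]
 [ 0.    -0.002 -1.   ]]
```

View pics/top0.png

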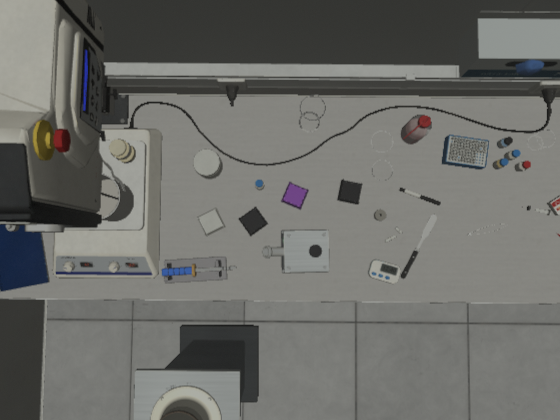

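View pics/side0.png

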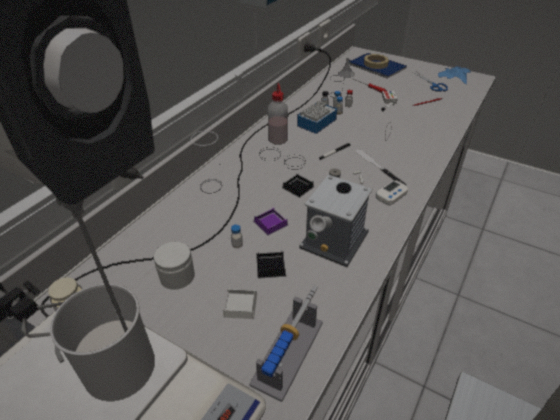

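The top view shows the rod in its cradle (195,270), the guide tube and sump (268–330,251), and the white boat at (210,221). The boat look-alikes are black at (253,221) and (350,191) and purple at (295,195). The jar is at (207,163), the vial at (259,184) and the timer at (385,271). Another blue object in the scene is the distant blue cloth. The only blue handle with a brass collar is on the cradle, so that is my choice.

Run:
```python
from h import *
t=load('top0.png');s=load('side0.png')
for n,u,v,z in [('boat',210,221,.01),('jar',207,163,.078),('vial',259,184,.06),('timer',385,271,.02),('tubemouth',267,252,.15),('cap',316,251,.156),('collar',195,270,.065),('orig',280,210,0),('base',185,410,0)]:
    print(n,plane(t,u,v,z).round(3))
print('tcp px',proj(t,[.143,.634,.25]),proj(s,[.143,.634,.25]))
a=cv2.resize(t['img'][195:300,150:345],None,fx=4,fy=4,interpolation=cv2.INTER_CUBIC)
cv2.imwrite('pics/topcrop.png',a)
b=s['img'][170:400,215:385]
cv2.imwrite('pics/sidecrop.png',cv2.resize(b,None,fx=2.6,fy=2.6,interpolation=cv2.INTER_CUBIC))
```

```text
boat [ 0.603 -0.063  0.01 ]
jar [ 0.77  -0.06   0.078]
vial [ 0.712 -0.213  0.06 ]
timer [ 0.456 -0.595  0.02 ]
tubemouth [ 0.51  -0.242  0.15 ]
cap [ 0.514 -0.378  0.156]
collar [ 0.455 -0.029  0.065]
orig [ 0.639 -0.276  0.   ]
base [0.034 0.003 0.   ]
tcp px [-80.21069248 393.26733676] [ 130.8966269  1678.26809387]
```

View pics/topcrop.png

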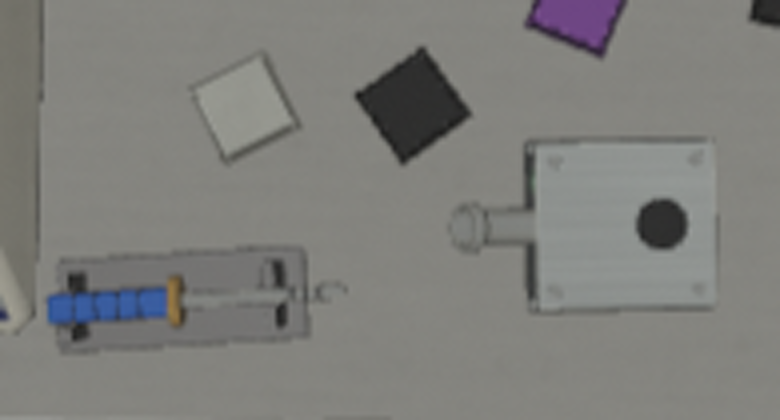

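View pics/sidecrop.png

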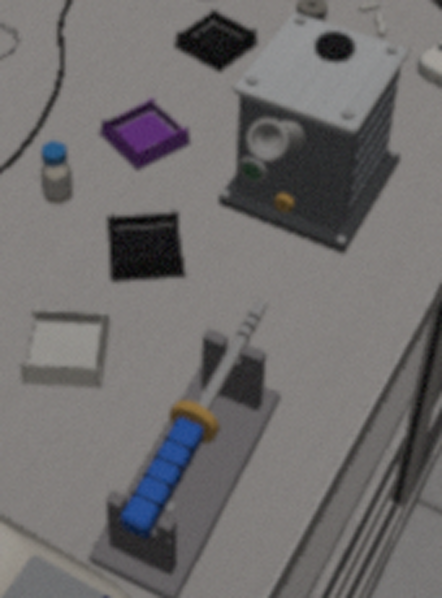

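Run:
```python
from h import *
t=load('top0.png');s=load('side0.png')
def cc(u,v): return (u+.5)/4-.5+150,(v+.5)/4-.5+195
def blobs(c,lo,hi,box):
    h=cv2.cvtColor(c['img'],cv2.COLOR_BGR2HSV);m=cv2.inRange(h,lo,hi);k=np.zeros_like(m);x0,y0,x1,y1=box;k[y0:y1,x0:x1]=m[y0:y1,x0:x1]
    y,x=np.nonzero(k);P=np.c_[x,y].astype(float);l=cv2.fitLine(P.astype(np.float32),cv2.DIST_L2,0,.01,.01).ravel()
    return P.mean(0),len(P),l
B=((100,120,60),(125,255,255));O=((8,90,60),(25,255,255))
hb=blobs(t,*B,(155,255,200,285));ho=blobs(t,*O,(185,255,205,285));sb=blobs(s,*B,(240,310,310,395));so=blobs(s,*O,(270,315,310,350))
print(hb,ho,sb,so)
print('handle plane',plane(t,*hb[0],.07),'collar',plane(t,*ho[0],.075))
print('tri handle',tri(t,hb[0],s,sb[0]),'collar',tri(t,ho[0],s,so[0]))
tip=cc(342,290);print('tip',plane(t,*tip,.065))
sc=lambda u,v:((u+.5)/2.6-.5+215,(v+.5)/2.6-.5+170)
print('tip tri',tri(t,tip,s,sc(266,303)))
print('mouth tri',tri(t,cc(464,228),s,sc(266,138)),plane(t,*cc(464,228),.149))
for p in [(530,141),(714,139),(717,309),(529,309)]:print('top corner',plane(t,*cc(*p),.146))
for p in [(191,89),(262,52),(300,126),(229,162)]:print('boat',plane(t,*cc(*p),.02))
for z in(.05,.1,.15):print('plate',plane(t,158,276,z),plane(t,158,130,z))
for z in(.3,.5,.7):print('black',plane(t,100,250,z),plane(t,100,130,z))
```

```text
(array([175.91326531, 271.06122449]), 196, array([ 9.9719530e-01, -7.4843079e-02,  1.7591327e+02,  2.7106122e+02],
      dtype=float32)) (array([193.11428571, 269.6       ]), 35, array([1.8589336e-02, 9.9982721e-01, 1.9311429e+02, 2.6960001e+02],
      dtype=float32)) (array([276.63978495, 353.09498208]), 558, array([  0.49641675,  -0.8680843 , 276.63977   , 353.09497   ],
      dtype=float32)) (array([290.44628099, 329.73553719]), 121, array([  0.8263912,   0.5630964, 290.4463   , 329.73553  ], dtype=float32))
handle plane [0.45166923 0.02603451 0.07      ] collar [ 0.45663243 -0.02504458  0.075     ]
tri handle (array([0.45142669, 0.02667483, 0.06653019]), np.float64(0.00023240759742610185)) collar (array([ 0.45475883, -0.02528233,  0.07130503]), np.float64(0.0038693008784248203))
tip [ 0.46477663 -0.14658755  0.065     ]
tip tri (array([ 0.4625203 , -0.14763576,  0.06557782]), np.float64(0.004967415568761904))
mouth tri (array([ 0.51143331, -0.23801322,  0.15010218]), np.float64(0.00046082223672514437)) [ 0.51122177 -0.23807561  0.149     ]
top corner [ 0.57233108 -0.2833603   0.146     ]
top corner [ 0.5750516  -0.41190959  0.146     ]
top corner [ 0.45691201 -0.41445377  0.146     ]
top corner [ 0.45554954 -0.28384581  0.146     ]
boat [ 0.6143295  -0.02526838  0.02      ]
boat [ 0.64311776 -0.07874655  0.02      ]
boat [ 0.58701509 -0.10869999  0.02      ]
boat [ 0.55912473 -0.05530622  0.02      ]
plate [0.43576155 0.08275637 0.05      ] [0.87417751 0.09454286 0.05      ]
plate [0.43825852 0.07105259 0.1       ] [0.86258337 0.08246025 0.1       ]
plate [0.44075548 0.0593488  0.15      ] [0.85098923 0.07037763 0.15      ]
black [0.51121423 0.17074235 0.3       ] [0.81474443 0.18128403 0.3       ]
black [0.51155663 0.10148549 0.5       ] [0.76859187 0.11041239 0.5       ]
black [0.51189903 0.03222863 0.7       ] [0.72243931 0.03954075 0.7       ]
```

Checks agree. The handle is about (0.4515, 0.0265, 0.066), the mouth (0.511, -0.239, 0.150) and the boat centre (0.601, -0.067). The handle-to-collar spacing and the sump size also match the description. Now approaching.

```bash
python3 -m creep '[{"tx":28,"ty":-55,"tz":8,"rz":-0.12,"jaw":1},{"tx":28,"ty":-55,"tz":8,"rz":-0.12},{"tx":28,"ty":-55,"tz":8,"rz":-0.12},{"tx":28,"ty":-55,"rz":-0.12},{"tx":28,"ty":-55,"rz":-0.12}]'; python3 -c "
from h import *
s=ctrl.get_state();print(s['tool_pos'],s['joint_pos'].round(2),R.from_rotvec(s['tcp_rot']).as_matrix().round(3))"
```

```text
[0.14288013 0.63349241 0.25235857] [-1.09  0.5  -0.43  1.55  0.22  1.14 -0.21] [[-0.976  0.22  -0.   ]
 [ 0.22   0.976 -0.002]
 [ 0.    -0.002 -1.   ]]invalid input at $[0]: expected keys jaw, tx, ty, tz, rx, ry, rz
```

All keys are needed in every row.

```bash
cat > st.py <<'E'
from h import *
s=ctrl.get_state();print('t',round(s['clock'],2),s['tool_pos'].round(4),s['joint_pos'].round(2),'F',s['force'].round(1),'g',round(s['grip_width'],3));print(R.from_rotvec(s['tcp_rot']).as_matrix().round(3))
E
python3 -m creep '[{"jaw":1,"tx":28,"ty":-55,"tz":8,"rx":0,"ry":0,"rz":-0.12},{"jaw":1,"tx":28,"ty":-55,"tz":8,"rx":0,"ry":0,"rz":-0.12},{"jaw":1,"tx":28,"ty":-55,"tz":8,"rx":0,"ry":0,"rz":-0.12},{"jaw":1,"tx":28,"ty":-55,"tz":0,"rx":0,"ry":0,"rz":-0.12},{"jaw":1,"tx":28,"ty":-55,"tz":0,"rx":0,"ry":0,"rz":-0.12}]'; python3 st.py
```

```text
clock: 0.72
tool_pos: [0.2837, 0.357, 0.2773]
tcp_rot: [1.261, 2.877, 0.0]
force: [1.2, 0.4, -1.0]
grip_width: 1.003
t 0.72 [0.2837 0.357  0.2773] [-0.72  0.1  -0.26  1.99  0.03  1.05 -0.24] F [ 1.2  0.4 -1. ] g 1.003
[[-0.678  0.735  0.   ]
 [ 0.735  0.678  0.   ]
 [-0.     0.    -1.   ]]
```

```bash
python3 -m creep '[{"jaw":1,"tx":28,"ty":-55,"tz":0,"rx":0,"ry":0,"rz":-0.135},{"jaw":1,"tx":28,"ty":-55,"tz":0,"rx":0,"ry":0,"rz":-0.135},{"jaw":1,"tx":28,"ty":-55,"tz":-10,"rx":0,"ry":0,"rz":-0.135},{"jaw":1,"tx":28,"ty":-55,"tz":-20,"rx":0,"ry":0,"rz":-0.135},{"jaw":1,"tx":28,"ty":-55,"tz":-20,"rx":0,"ry":0,"rz":-0.135}]'; python3 -m creep '[{"jaw":1,"tx":28,"ty":-55,"tz":-10,"rx":0,"ry":0,"rz":0},{"jaw":1,"tx":0,"ty":0,"tz":0,"rx":0,"ry":0,"rz":0},{"jaw":1,"tx":0,"ty":0,"tz":0,"rx":0,"ry":0,"rz":0}]'>/dev/null
python3 st.py;python3 -c "
from h import *
shot('wrist','w1.png')"
```

```text
clock: 1.35
tool_pos: [0.4215, 0.0864, 0.2285]
tcp_rot: [2.142, 2.297, 0.002]
force: [0.5, 0.2, -1.0]
grip_width: 1.002
t 1.73 [0.4484 0.0334 0.2184] [-0.27  0.16  0.14  2.08 -0.03  0.91 -0.03] F [-0.2  0.4  0.2] g 0.999
[[-0.073  0.997 -0.001]
 [ 0.997  0.073  0.   ]
 [ 0.    -0.001 -1.   ]]
```

View pics/w1.png

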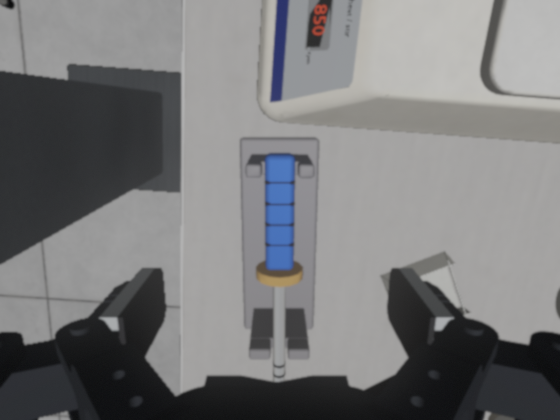

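The wrist view shows the rod alone between the open fingers: handle at (280,155–268), collar at (279,272) and tip at (279,375). Next I measure it.

Run:
```python
from h import *
c=load('w1.png');h=cv2.cvtColor(c['img'],cv2.COLOR_BGR2HSV)
m=cv2.inRange(h,(100,120,60),(125,255,255));k=np.zeros_like(m);k[140:275,255:305]=m[140:275,255:305]
P=np.argwhere(k)[:,::-1].astype(np.float32);print('bbox',P.min(0),P.max(0))
r0=[P[(P[:,1]==v),0].mean() for v in (165,255)]
a=plane(c,r0[0],165,.074);b=plane(c,r0[1],255,.074);print('axis',a,b,'slope dx/-dy',(b-a)[0]/-(b-a)[1])
print('ends',plane(c,280,P[:,1].min(),.074),plane(c,280,P[:,1].max(),.074))
print('tip',plane(c,279,376,.066))
o=cv2.inRange(h,(8,90,60),(25,255,255));k=np.zeros_like(o);k[255:295,245:315]=o[255:295,245:315];Q=np.argwhere(k)[:,::-1];print('collar',Q.mean(0),plane(c,*Q.mean(0),.075))
print(ctrl.get_state()['tool_pos'])
```

```text
bbox [265. 155.] [294. 269.]
axis [0.44874937 0.06165732 0.074     ] [ 0.45400475 -0.00688903  0.074     ] slope dx/-dy 0.07666903481274785
ends [0.44855939 0.06876175 0.074     ] [ 0.45527116 -0.01837515  0.074     ]
tip [ 0.46244566 -0.12188466  0.066     ]
collar [279.06807512 278.85915493] [ 0.45514414 -0.02620685  0.075     ]
[0.44832654 0.03418584 0.21859689]
```

```bash
python3 -m creep '[{"jaw":1,"tx":4,"ty":-21,"tz":0,"rx":0,"ry":0,"rz":0},{"jaw":1,"tx":0,"ty":0,"tz":-40,"rx":0,"ry":0,"rz":0},{"jaw":1,"tx":0,"ty":0,"tz":-40,"rx":0,"ry":0,"rz":0},{"jaw":1,"tx":0,"ty":0,"tz":-40,"rx":0,"ry":0,"rz":0},{"jaw":1,"tx":0,"ty":0,"tz":-20,"rx":0,"ry":0,"rz":0}]';python3 -m creep '[{"jaw":1,"tx":0,"ty":0,"tz":-11,"rx":0,"ry":0,"rz":0},{"jaw":1,"tx":0,"ty":0,"tz":0,"rx":0,"ry":0,"rz":0},{"jaw":1,"tx":0,"ty":0,"tz":0,"rx":0,"ry":0,"rz":0}]'; python3 st.py
```

```text
clock: 2.4
tool_pos: [0.4513, 0.0142, 0.0772]
tcp_rot: [-2.132, -2.304, 0.002]
force: [0.3, 0.8, 0.2]
grip_width: 0.997
clock: 2.78
tool_pos: [0.4536, 0.0126, 0.0687]
tcp_rot: [2.136, 2.302, 0.002]
force: [-0.4, 0.0, 0.6]
grip_width: 1.002
t 2.77 [0.4536 0.0126 0.0687] [-0.2   0.42  0.13  2.18 -0.1   0.55  0.08] F [-0.4  0.   0.6] g 1.002
[[-0.075  0.997  0.002]
 [ 0.997  0.075  0.   ]
 [ 0.     0.002 -1.   ]]
```

```bash
python3 -m creep '[{"jaw":0.2,"tx":-1,"ty":0,"tz":-1,"rx":0,"ry":0,"rz":0},{"jaw":0.2,"tx":0,"ty":0,"tz":0,"rx":0,"ry":0,"rz":0},{"jaw":0,"tx":0,"ty":0,"tz":0,"rx":0,"ry":0,"rz":0},{"jaw":0,"tx":0,"ty":0,"tz":0,"rx":0,"ry":0,"rz":0},{"jaw":0,"tx":0,"ty":0,"tz":0,"rx":0,"ry":0,"rz":0}]' 60;python3 -m creep '[{"jaw":0,"tx":0,"ty":0,"tz":0,"rx":0,"ry":0,"rz":0},{"jaw":0,"tx":0,"ty":0,"tz":0,"rx":0,"ry":0,"rz":0},{"jaw":0,"tx":0,"ty":0,"tz":0,"rx":0,"ry":0,"rz":0},{"jaw":0,"tx":0,"ty":0,"tz":0,"rx":0,"ry":0,"rz":0}]'; python3 st.py
```

```text
clock: 3.4
tool_pos: [0.452, 0.0121, 0.0671]
tcp_rot: [2.138, 2.302, 0.0]
force: [-1.4, -0.3, 5.3]
grip_width: 0.247
clock: 3.9
tool_pos: [0.452, 0.0121, 0.0671]
tcp_rot: [2.138, 2.302, 0.0]
force: [-0.8, -0.2, 5.5]
grip_width: 0.247
t 3.9 [0.452  0.0121 0.0671] [-0.2   0.43  0.13  2.18 -0.1   0.54  0.08] F [-0.8 -0.2  5.5] g 0.247
[[-0.074  0.997  0.   ]
 [ 0.997  0.074  0.   ]
 [ 0.     0.    -1.   ]]
```

```bash
python3 -m creep '[{"jaw":0,"tx":0,"ty":0,"tz":15,"rx":0,"ry":0,"rz":0},{"jaw":0,"tx":0,"ty":0,"tz":25,"rx":0,"ry":0,"rz":0},{"jaw":0,"tx":0,"ty":0,"tz":40,"rx":0,"ry":0,"rz":0},{"jaw":0,"tx":0,"ty":0,"tz":50,"rx":0,"ry":0,"rz":0},{"jaw":0,"tx":0,"ty":0,"tz":50,"rx":0,"ry":0,"rz":0}]';python3 -m creep '[{"jaw":0,"tx":0,"ty":0,"tz":40,"rx":0,"ry":0,"rz":0},{"jaw":0,"tx":0,"ty":0,"tz":0,"rx":0,"ry":0,"rz":0},{"jaw":0,"tx":0,"ty":0,"tz":0,"rx":0,"ry":0,"rz":0}]'; python3 st.py
python3 - <<'E'
from h import *
shot('side','s2.png');shot('top','t2.png');
c=load('s2.png');cv2.imwrite('pics/s2c.png',cv2.resize(c['img'][120:400,190:400],None,fx=2,fy=2,interpolation=cv2.INTER_CUBIC))
E
```

```text
clock: 4.53
tool_pos: [0.4513, 0.012, 0.2489]
tcp_rot: [2.138, 2.302, -0.0]
force: [1.1, -0.1, -1.3]
grip_width: 0.244
clock: 4.9
tool_pos: [0.4512, 0.0121, 0.2865]
tcp_rot: [-2.137, -2.302, 0.0]
force: [0.3, 0.4, -1.5]
grip_width: 0.247
t 4.9 [0.4512 0.0121 0.2865] [-0.25  0.07  0.17  2.   -0.01  1.07  0.  ] F [ 0.3  0.4 -1.5] g 0.247
[[-0.074  0.997 -0.001]
 [ 0.997  0.074  0.   ]
 [ 0.    -0.001 -1.   ]]
```

View pics/s2c.png

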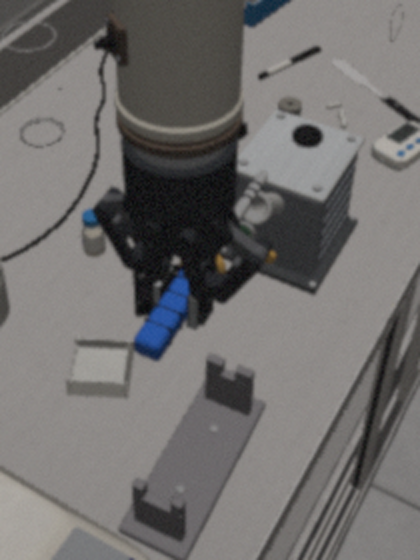

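```bash
python3 -m creep '[{"jaw":0,"tx":12,"ty":-15,"tz":0,"rx":0.122,"ry":0.002,"rz":-0.011},{"jaw":0,"tx":12,"ty":-15,"tz":0,"rx":0.122,"ry":0.002,"rz":-0.011},{"jaw":0,"tx":12,"ty":-15,"tz":0,"rx":0.122,"ry":0.002,"rz":-0.011},{"jaw":0,"tx":12,"ty":-15,"tz":0,"rx":0.122,"ry":0.002,"rz":-0.011},{"jaw":0,"tx":10,"ty":-15,"tz":-5,"rx":0.122,"ry":0.002,"rz":-0.011}]';python3 -m creep '[{"jaw":0,"tx":0,"ty":-10,"tz":-10,"rx":0,"ry":0,"rz":0},{"jaw":0,"tx":0,"ty":0,"tz":0,"rx":0,"ry":0,"rz":0},{"jaw":0,"tx":0,"ty":0,"tz":0,"rx":0,"ry":0,"rz":0}]'; python3 st.py
python3 - <<'E'
from h import *
for n in('side','top','wrist'):shot(n,n[0]+'3.png')
E
```

```text
clock: 5.62
tool_pos: [0.5101, -0.0635, 0.2809]
tcp_rot: [-1.859, -1.89, -0.606]
force: [-0.2, 0.1, -1.0]
grip_width: 0.247
clock: 6.0
tool_pos: [0.5097, -0.071, 0.2721]
tcp_rot: [-1.858, -1.896, -0.602]
force: [0.4, 0.7, -1.8]
grip_width: 0.246
t 6.0 [ 0.5097 -0.071   0.2721] [ 0.18  0.39  0.31  1.81 -0.67  1.35  0.8 ] F [ 0.4  0.7 -1.8] g 0.246
[[-0.022  1.     0.005]
 [ 0.819  0.015  0.573]
 [ 0.573  0.017 -0.82 ]]
```

View pics/w3.png

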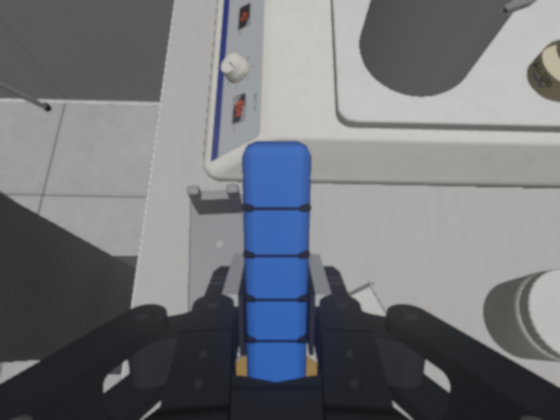

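The wrist view shows the handle square in the pads (250–310 wide, centre col. ~277), with its front collar at (277,366). Next I check the tip against the mouth in the other two views.

Run:
```python
from h import *
a=load('s3.png')['img'][150:300,270:370];b=load('t3.png')['img'][205:295,190:300]
A=cv2.resize(a,(400,600),interpolation=cv2.INTER_CUBIC);B=cv2.resize(b,None,fx=3.6,fy=3.6,interpolation=cv2.INTER_CUBIC)
o=np.zeros((600,800,3),np.uint8);o[:,:400]=A;o[:B.shape[0],400:400+B.shape[1]]=B
cv2.imwrite('pics/m3.png',o)
s=ctrl.get_state();Rm=R.from_rotvec(s['tcp_rot']).as_matrix();g=s['tool_pos']+.0021*Rm[:,2];d=-Rm[:,0]
print('d',d)
for k in(.04,.16):
    p=g+k*d;print(p,'side',(proj(load('s3.png'),p)-[270,150])*4,'top',(proj(load('t3.png'),p)-[190,205])*3.6+[400,0])
M=[.512,-.2385,.149];print('M',(proj(load('s3.png'),M)-[270,150])*4,(proj(load('t3.png'),M)-[190,205])*3.6+[400,0])
```

```text
d [ 0.02247812 -0.81964769 -0.57242677]
[ 0.51097774 -0.10292303  0.24810081] side [ 59.93884505 307.1969711 ] top [480.52936748 166.40873479]
[ 0.51367512 -0.20128076  0.1794096 ] side [153.89154549 289.49236455] top [622.47224445 164.14345092]
M [187.80848125 291.72630526] [672.81160349 166.84596023]
```

View pics/m3.png

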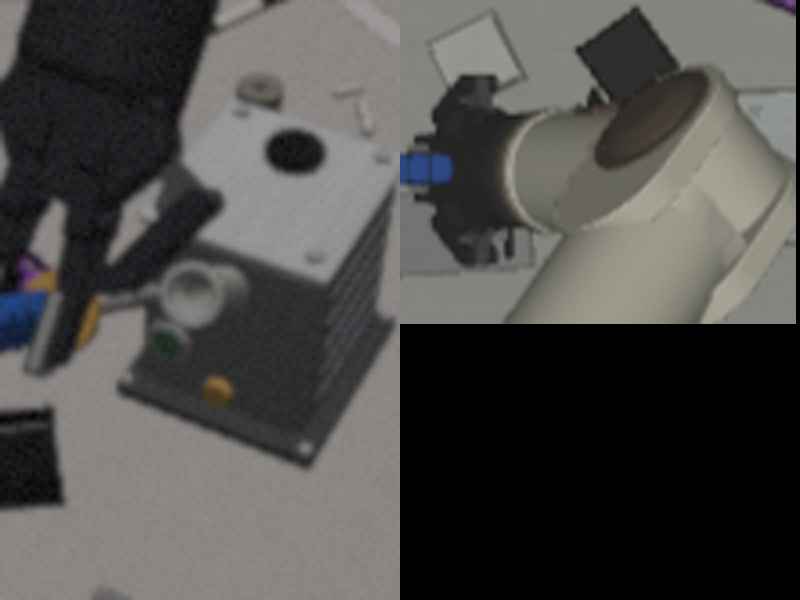

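The side view shows the steel tip at (160,293) aimed at the mouth, centre (191,292), about 1 px (2 mm) high. This agrees with my kinematic estimate, a residual of (-2.8, +2, -3) mm. I'll shift by that and advance close to the mouth.

```bash
python3 -m creep '[{"jaw":0,"tx":-2.5,"ty":2,"tz":-3,"rx":0,"ry":0,"rz":0},{"jaw":0,"tx":0.3,"ty":-16,"tz":-11,"rx":0,"ry":0,"rz":0},{"jaw":0,"tx":0.4,"ty":-16.5,"tz":-11.7,"rx":0,"ry":0,"rz":0},{"jaw":0,"tx":0,"ty":0,"tz":0,"rx":0,"ry":0,"rz":0},{"jaw":0,"tx":0,"ty":0,"tz":0,"rx":0,"ry":0,"rz":0}]'; python3 st.py
python3 - <<'E'
from h import *
c=shot('side','s4.png')
cv2.imwrite('pics/m4.png',cv2.resize(c['img'][195:250,285:345],None,fx=10,fy=10,interpolation=cv2.INTER_CUBIC))
s=ctrl.get_state();Rm=R.from_rotvec(s['tcp_rot']).as_matrix();g=s['tool_pos']+.0021*Rm[:,2];d=-Rm[:,0]
for k in(.10,.16):
    p=g+k*d;print(p,'side',(proj(c,p)-[285,195]+.5)*10)
for M in([.511,-.239,.149],[.513,-.239,.149]):print('M',(proj(c,M)-[285,195]+.5)*10)
E
```

```text
clock: 6.78
tool_pos: [0.508, -0.1036, 0.2457]
tcp_rot: [-1.862, -1.892, -0.603]
force: [-1.1, 0.3, -0.9]
grip_width: 0.251
t 6.78 [ 0.508  -0.1036  0.2457] [ 0.23  0.44  0.33  1.8  -0.67  1.34  0.87] F [-1.1  0.3 -0.9] g 0.251
[[-0.018  1.     0.007]
 [ 0.819  0.011  0.573]
 [ 0.573  0.016 -0.819]]
[ 0.51009137 -0.18394627  0.18698178] side [215.55143181 307.83474306]
[ 0.51124164 -0.2331006   0.15259386] side [316.71670638 288.01695775]
M [329.77562289 284.58077745]
M [321.44620071 281.31237348]
```

View pics/m4.png

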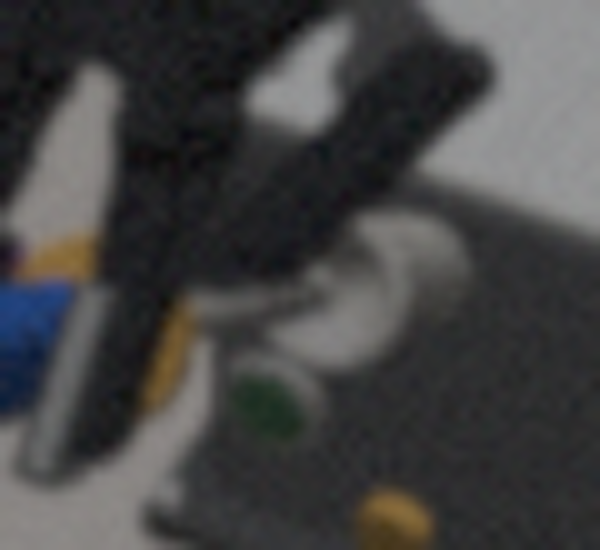

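The tip (325,285) is at the mouth, whose ring centre is about (329,285). Inserting gently while watching the force.

```bash
python3 -m creep '[{"jaw":0,"tx":0.1,"ty":-5,"tz":-3.5,"rx":0,"ry":0,"rz":0},{"jaw":0,"tx":0.1,"ty":-5,"tz":-3.5,"rx":0,"ry":0,"rz":0},{"jaw":0,"tx":0.1,"ty":-5,"tz":-3.5,"rx":0,"ry":0,"rz":0},{"jaw":0,"tx":0,"ty":0,"tz":0,"rx":0,"ry":0,"rz":0}]'; python3 -m creep '[{"jaw":0,"tx":0.1,"ty":-5,"tz":-3.5,"rx":0,"ry":0,"rz":0},{"jaw":0,"tx":0.1,"ty":-5,"tz":-3.5,"rx":0,"ry":0,"rz":0},{"jaw":0,"tx":0,"ty":0,"tz":0,"rx":0,"ry":0,"rz":0},{"jaw":0,"tx":0,"ty":0,"tz":0,"rx":0,"ry":0,"rz":0}]';python3 st.py;python3 -c "print(__import__('cell').ctrl.get_state()['ft_torque'])"
```

```text
clock: 7.32
tool_pos: [0.5082, -0.119, 0.2352]
tcp_rot: [-1.862, -1.892, -0.603]
force: [-0.2, -0.2, -1.2]
grip_width: 0.245
clock: 7.82
tool_pos: [0.5086, -0.1283, 0.2286]
tcp_rot: [-1.861, -1.893, -0.603]
force: [0.2, 0.0, -1.5]
grip_width: 0.247
t 7.83 [ 0.5086 -0.1283  0.2286] [ 0.27  0.49  0.33  1.78 -0.67  1.35  0.91] F [ 0.2  0.  -1.5] g 0.247
[[-0.019  1.     0.007]
 [ 0.819  0.012  0.573]
 [ 0.573  0.017 -0.82 ]]
[-7.28731554e-01 -1.13940802e-02  5.20026186e-04]
```

Free so far, about 24 mm in.

```bash
for i in 1; do python3 -m creep '[{"jaw":0,"tx":0.1,"ty":-5,"tz":-3.5,"rx":0,"ry":0,"rz":0},{"jaw":0,"tx":0.1,"ty":-5,"tz":-3.5,"rx":0,"ry":0,"rz":0},{"jaw":0,"tx":0.1,"ty":-5,"tz":-3.5,"rx":0,"ry":0,"rz":0},{"jaw":0,"tx":0,"ty":0,"tz":0,"rx":0,"ry":0,"rz":0}]'; done; python3 st.py;python3 -c "print(__import__('cell').ctrl.get_state()['ft_torque'])"
```

```text
clock: 8.32
tool_pos: [0.5087, -0.144, 0.2176]
tcp_rot: [-1.862, -1.892, -0.603]
force: [0.4, 0.0, -0.9]
grip_width: 0.245
t 8.32 [ 0.5087 -0.144   0.2176] [ 0.29  0.52  0.34  1.76 -0.67  1.35  0.94] F [ 0.4  0.  -0.9] g 0.245
[[-0.018  1.     0.007]
 [ 0.82   0.011  0.573]
 [ 0.573  0.016 -0.82 ]]
[-0.79028499  0.04064395 -0.00615129]
```

```bash
python3 -m creep '[{"jaw":0,"tx":0.1,"ty":-5,"tz":-3.5,"rx":0,"ry":0,"rz":0},{"jaw":0,"tx":0.1,"ty":-5,"tz":-3.5,"rx":0,"ry":0,"rz":0},{"jaw":0,"tx":0,"ty":0,"tz":0,"rx":0,"ry":0,"rz":0},{"jaw":0,"tx":0,"ty":0,"tz":0,"rx":0,"ry":0,"rz":0}]'; python3 -c "
s=__import__('cell').ctrl.get_state();print(s['ft_torque'],s['force'])"
```

```text
clock: 8.82
tool_pos: [0.5091, -0.1533, 0.2111]
tcp_rot: [-1.861, -1.893, -0.603]
force: [-0.3, 0.6, -1.4]
grip_width: 0.246
[-0.78811072 -0.00950893 -0.0176097 ] [-0.27102001  0.57824066 -1.38410637]
```

About 54 mm in and still no contact forces. The line agrees with the expected end TCP of (0.511, -0.207, 0.174).

```bash
python3 -m creep '[{"jaw":0,"tx":0.1,"ty":-5,"tz":-3.5,"rx":0,"ry":0,"rz":0},{"jaw":0,"tx":0.1,"ty":-5,"tz":-3.5,"rx":0,"ry":0,"rz":0},{"jaw":0,"tx":0.1,"ty":-5,"tz":-3.5,"rx":0,"ry":0,"rz":0},{"jaw":0,"tx":0.1,"ty":-5,"tz":-3.5,"rx":0,"ry":0,"rz":0},{"jaw":0,"tx":0,"ty":0,"tz":0,"rx":0,"ry":0,"rz":0}]'; python3 -c "
s=__import__('cell').ctrl.get_state();print(s['ft_torque'],s['force'])"
```

```text
clock: 9.45
tool_pos: [0.5092, -0.1739, 0.1966]
tcp_rot: [-1.862, -1.892, -0.603]
force: [-0.0, -0.1, -2.3]
grip_width: 0.248
[-0.71428948  0.02342987 -0.03530591] [-0.04564244 -0.10615562 -2.33023852]
```

```bash
python3 -m creep '[{"jaw":0,"tx":0.1,"ty":-5,"tz":-3.5,"rx":0,"ry":0,"rz":0},{"jaw":0,"tx":0.1,"ty":-5,"tz":-3.5,"rx":0,"ry":0,"rz":0},{"jaw":0,"tx":0.1,"ty":-5,"tz":-3.5,"rx":0,"ry":0,"rz":0},{"jaw":0,"tx":0,"ty":0,"tz":0,"rx":0,"ry":0,"rz":0},{"jaw":0,"tx":0,"ty":0,"tz":0,"rx":0,"ry":0,"rz":0}]'; python3 -c "
s=__import__('cell').ctrl.get_state();print(s['ft_torque'],s['force'])"
```

```text
clock: 10.07
tool_pos: [0.5098, -0.1883, 0.1866]
tcp_rot: [-1.861, -1.893, -0.603]
force: [0.0, -0.3, -1.5]
grip_width: 0.249
[-0.71109691 -0.01720959  0.00720788] [ 0.02066579 -0.27766605 -1.45783517]
```

```bash
python3 -m creep '[{"jaw":0,"tx":0.1,"ty":-4,"tz":-2.8,"rx":0,"ry":0,"rz":0},{"jaw":0,"tx":0.1,"ty":-4,"tz":-2.8,"rx":0,"ry":0,"rz":0},{"jaw":0,"tx":0.1,"ty":-4,"tz":-2.8,"rx":0,"ry":0,"rz":0},{"jaw":0,"tx":0,"ty":0,"tz":0,"rx":0,"ry":0,"rz":0},{"jaw":0,"tx":0,"ty":0,"tz":0,"rx":0,"ry":0,"rz":0}]'; python3 -c "
s=__import__('cell').ctrl.get_state();print(s['ft_torque'],s['force'])"
```

```text
clock: 10.7
tool_pos: [0.5101, -0.2003, 0.1781]
tcp_rot: [-1.861, -1.893, -0.603]
force: [-0.5, 0.2, -1.8]
grip_width: 0.248
[-0.75696729 -0.01135349 -0.02329787] [-0.4823573   0.23056264 -1.75347559]
```

```bash
python3 -m creep '[{"jaw":0,"tx":0,"ty":-1.6,"tz":-1.1,"rx":0,"ry":0,"rz":0},{"jaw":0,"tx":0,"ty":0,"tz":0,"rx":0,"ry":0,"rz":0}]'; python3 -m creep '[{"jaw":0,"tx":0,"ty":-1.6,"tz":-1.1,"rx":0,"ry":0,"rz":0},{"jaw":0,"tx":0,"ty":0,"tz":0,"rx":0,"ry":0,"rz":0}]'
```

```text
clock: 10.95
tool_pos: [0.5101, -0.202, 0.1771]
tcp_rot: [-1.861, -1.894, -0.603]
force: [-0.4, -0.1, -0.9]
grip_width: 0.245
clock: 11.2
tool_pos: [0.51, -0.2037, 0.1759]
tcp_rot: [-1.861, -1.893, -0.603]
force: [-0.4, -0.0, -0.5]
grip_width: 0.249
```

Expected contact is about 4 mm further on. Continuing in 1 mm steps.

```bash
python3 -m creep '[{"jaw":0,"tx":0,"ty":-0.8,"tz":-0.6,"rx":0,"ry":0,"rz":0},{"jaw":0,"tx":0,"ty":0,"tz":0,"rx":0,"ry":0,"rz":0}]'; python3 -m creep '[{"jaw":0,"tx":0,"ty":-0.8,"tz":-0.6,"rx":0,"ry":0,"rz":0},{"jaw":0,"tx":0,"ty":0,"tz":0,"rx":0,"ry":0,"rz":0}]'
```

```text
clock: 11.45
tool_pos: [0.5101, -0.2044, 0.1753]
tcp_rot: [-1.861, -1.893, -0.603]
force: [0.2, 0.3, -1.1]
grip_width: 0.248
clock: 11.7
tool_pos: [0.5101, -0.2049, 0.1749]
tcp_rot: [-1.86, -1.893, -0.604]
force: [-0.3, 0.5, 0.2]
grip_width: 0.249
```

```bash
python3 -m creep '[{"jaw":0,"tx":0,"ty":-0.8,"tz":-0.6,"rx":0,"ry":0,"rz":0},{"jaw":0,"tx":0,"ty":0,"tz":0,"rx":0,"ry":0,"rz":0}]'
```

```text
clock: 11.95
tool_pos: [0.5101, -0.2049, 0.1749]
tcp_rot: [-1.859, -1.893, -0.605]
force: [-2.6, 4.0, 5.3]
grip_width: 0.246
```

```bash
python3 -m creep '[{"jaw":0,"tx":0,"ty":-0.8,"tz":-0.6,"rx":0,"ry":0,"rz":0},{"jaw":0,"tx":0,"ty":0,"tz":0,"rx":0,"ry":0,"rz":0}]'
```

```text
clock: 12.2
tool_pos: [0.5101, -0.2049, 0.1749]
tcp_rot: [-1.857, -1.893, -0.606]
force: [-2.5, 5.2, 9.2]
grip_width: 0.251
```

The TCP stopped at y -0.2049 and the axial force rose to about 10 N, so the collar is on the rim. I'll hold briefly and check in one crop.

```bash
python3 -m creep '[{"jaw":0,"tx":0,"ty":0.5,"tz":0.3,"rx":0,"ry":0,"rz":0},{"jaw":0,"tx":0,"ty":0,"tz":0,"rx":0,"ry":0,"rz":0},{"jaw":0,"tx":0,"ty":0,"tz":0,"rx":0,"ry":0,"rz":0}]';python3 - <<'E'
from h import *
c=shot('side','s5.png')
cv2.imwrite('pics/m5.png',cv2.resize(c['img'][180:260,265:365],None,fx=6,fy=6,interpolation=cv2.INTER_CUBIC))
E
```

```text
clock: 12.58
tool_pos: [0.5101, -0.2049, 0.1748]
tcp_rot: [-1.858, -1.893, -0.605]
force: [-2.4, 5.0, 7.4]
grip_width: 0.247
```

View pics/m5.png

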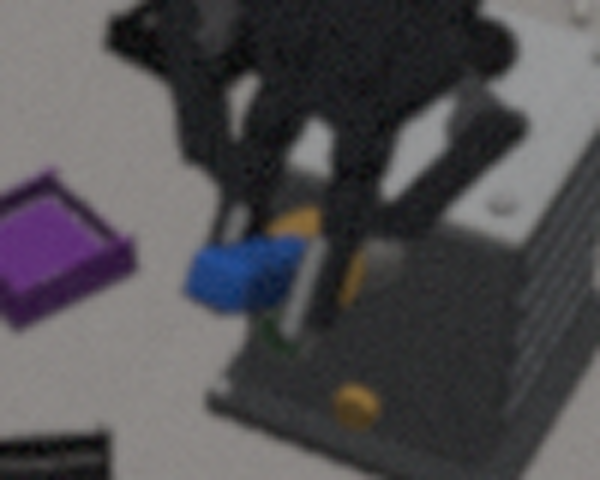

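The collar (345,280) sits flush on the tube rim (385,260) with no visible gap. Pulling out along the axis.

```bash
python3 -m creep '[{"jaw":0,"tx":-0.1,"ty":5,"tz":3.5,"rx":0,"ry":0,"rz":0},{"jaw":0,"tx":-0.2,"ty":10,"tz":7,"rx":0,"ry":0,"rz":0},{"jaw":0,"tx":-0.2,"ty":10,"tz":7,"rx":0,"ry":0,"rz":0},{"jaw":0,"tx":-0.2,"ty":10,"tz":7,"rx":0,"ry":0,"rz":0},{"jaw":0,"tx":0,"ty":0,"tz":0,"rx":0,"ry":0,"rz":0}]'; python3 -m creep '[{"jaw":0,"tx":-0.3,"ty":14,"tz":9.8,"rx":0,"ry":0,"rz":0},{"jaw":0,"tx":-0.3,"ty":14,"tz":9.8,"rx":0,"ry":0,"rz":0},{"jaw":0,"tx":-0.3,"ty":14,"tz":9.8,"rx":0,"ry":0,"rz":0},{"jaw":0,"tx":-0.3,"ty":14,"tz":9.8,"rx":0,"ry":0,"rz":0},{"jaw":0,"tx":-0.3,"ty":14,"tz":9.8,"rx":0,"ry":0,"rz":0}]'
```

```text
clock: 13.25
tool_pos: [0.5099, -0.1701, 0.1993]
tcp_rot: [-1.859, -1.896, -0.604]
force: [-0.5, -0.5, -1.3]
grip_width: 0.245
clock: 13.88
tool_pos: [0.5079, -0.1001, 0.2482]
tcp_rot: [-1.861, -1.894, -0.603]
force: [-0.4, 0.6, -1.0]
grip_width: 0.244
```

```bash
python3 -m creep '[{"jaw":0,"tx":-0.3,"ty":14,"tz":9.8,"rx":0,"ry":0,"rz":0},{"jaw":0,"tx":-0.3,"ty":14,"tz":9.8,"rx":0,"ry":0,"rz":0},{"jaw":0,"tx":-0.3,"ty":14,"tz":9.8,"rx":0,"ry":0,"rz":0},{"jaw":0,"tx":0,"ty":0,"tz":0,"rx":0,"ry":0,"rz":0},{"jaw":0,"tx":0,"ty":0,"tz":0,"rx":0,"ry":0,"rz":0}]';python3 st.py
```

```text
clock: 14.5
tool_pos: [0.5069, -0.0596, 0.2766]
tcp_rot: [-1.862, -1.894, -0.603]
force: [0.4, -0.7, -1.9]
grip_width: 0.249
t 14.5 [ 0.5069 -0.0596  0.2766] [ 0.16  0.37  0.31  1.83 -0.67  1.34  0.78] F [ 0.4 -0.7 -1.9] g 0.249
[[-0.019  1.     0.007]
 [ 0.82   0.012  0.572]
 [ 0.572  0.017 -0.82 ]]
```

The rod is out, with its tip about 57 mm clear. Pointing -y over the boat would put the hand into the hot plate. I'll level it and turn it to point about +x, with the hand at roughly (0.443, -0.039).

```bash
python3 -m creep '[{"jaw":0,"tx":-12,"ty":4,"tz":0,"rx":-0.122,"ry":-0.002,"rz":0},{"jaw":0,"tx":-12,"ty":4,"tz":0,"rx":-0.122,"ry":-0.002,"rz":0},{"jaw":0,"tx":-13,"ty":4,"tz":0,"rx":-0.122,"ry":-0.002,"rz":0},{"jaw":0,"tx":-13,"ty":4,"tz":0,"rx":-0.122,"ry":-0.002,"rz":0},{"jaw":0,"tx":-13,"ty":4,"tz":0,"rx":-0.122,"ry":-0.002,"rz":0}]' >/dev/null; python3 -m creep '[{"jaw":0,"tx":0,"ty":0,"tz":0,"rx":0,"ry":0,"rz":0.17},{"jaw":0,"tx":0,"ty":0,"tz":0,"rx":0,"ry":0,"rz":0.17},{"jaw":0,"tx":0,"ty":0,"tz":0,"rx":0,"ry":0,"rz":0.17},{"jaw":0,"tx":0,"ty":0,"tz":0,"rx":0,"ry":0,"rz":0.17}]'; python3 st.py
```

```text
clock: 15.62
tool_pos: [0.4436, -0.0399, 0.2763]
tcp_rot: [1.313, 2.847, 0.022]
force: [0.5, -0.1, -1.0]
grip_width: 0.246
t 15.62 [ 0.4436 -0.0399  0.2763] [-0.2   0.06  0.25  2.04 -0.03  1.03  0.77] F [ 0.5 -0.1 -1. ] g 0.246
[[-0.649  0.761  0.011]
 [ 0.761  0.649  0.01 ]
 [ 0.001  0.015 -1.   ]]
```

```bash
python3 -m creep '[{"jaw":0,"tx":0,"ty":0,"tz":0,"rx":0,"ry":0,"rz":0.17},{"jaw":0,"tx":0,"ty":0,"tz":0,"rx":0,"ry":0,"rz":0.17},{"jaw":0,"tx":0,"ty":0,"tz":0,"rx":0,"ry":0,"rz":0.17},{"jaw":0,"tx":0,"ty":0,"tz":0,"rx":0,"ry":0,"rz":0.17},{"jaw":0,"tx":0,"ty":0,"tz":0,"rx":0,"ry":0,"rz":0}]'; python3 st.py
```

```text
clock: 16.25
tool_pos: [0.4437, -0.0399, 0.2763]
tcp_rot: [0.3, 3.126, 0.025]
force: [0.3, 0.2, -1.6]
grip_width: 0.24
t 16.25 [ 0.4437 -0.0399  0.2763] [-0.17  0.07  0.23  2.03 -0.04  1.04  1.45] F [ 0.3  0.2 -1.6] g 0.24
[[-0.982  0.19   0.002]
 [ 0.19   0.982  0.016]
 [ 0.001  0.016 -1.   ]]
```

```bash
python3 -m creep '[{"jaw":0,"tx":0,"ty":2,"tz":-40,"rx":0,"ry":0,"rz":0},{"jaw":0,"tx":0,"ty":0,"tz":-40,"rx":0,"ry":0,"rz":0},{"jaw":0,"tx":0,"ty":0,"tz":-40,"rx":0,"ry":0,"rz":0},{"jaw":0,"tx":0,"ty":0,"tz":-25,"rx":0,"ry":0,"rz":0},{"jaw":0,"tx":0,"ty":0,"tz":-14,"rx":0,"ry":0,"rz":0}]' >/dev/null; python3 -m creep '[{"jaw":0,"tx":0,"ty":0,"tz":0,"rx":0,"ry":0,"rz":0},{"jaw":0,"tx":0,"ty":0,"tz":0,"rx":0,"ry":0,"rz":0},{"jaw":0,"tx":0,"ty":0,"tz":0,"rx":0,"ry":0,"rz":0},{"jaw":0,"tx":0,"ty":0,"tz":0,"rx":0,"ry":0,"rz":0}]'; python3 st.py
python3 - <<'E'
from h import *
a=shot('side','s6.png');b=shot('top','t6.png')
A=cv2.resize(a['img'][220:400,190:350],None,fx=2.5,fy=2.5,interpolation=cv2.INTER_CUBIC);B=cv2.resize(b['img'][195:295,170:270],None,fx=4,fy=4,interpolation=cv2.INTER_CUBIC)
o=np.zeros((450,800,3),np.uint8);o[:,:400]=A;o[:400,400:]=B;cv2.imwrite('pics/m6.png',o)
s=ctrl.get_state();Rm=R.from_rotvec(s['tcp_rot']).as_matrix();g=s['tool_pos']+.0021*Rm[:,2];d=-Rm[:,0]
for k in(.04,.16):
    p=g+k*d;print(p,'side',(proj(a,p)-[190,220]+.5)*2.5,'top',(proj(b,p)-[170,195]+.5)*4+[400,0])
E
```

```text
clock: 17.38
tool_pos: [0.4445, -0.0372, 0.1185]
tcp_rot: [0.295, 3.124, 0.026]
force: [0.1, -0.7, -1.9]
grip_width: 0.249
t 17.38 [ 0.4445 -0.0372  0.1185] [-0.14  0.32  0.2   2.17 -0.13  0.66  1.54] F [ 0.1 -0.7 -1.9] g 0.249
[[-0.982  0.187  0.005]
 [ 0.187  0.982  0.016]
 [-0.002  0.017 -1.   ]]
[ 0.48356755 -0.04464542  0.11616969] side [230.14944969 204.9592716 ] top [513.1270585  264.64340194]
[ 0.60144335 -0.06712376  0.11631389] side [118.96951279 124.10116583] top [548.10007309  99.31857348]
```

View pics/m6.png

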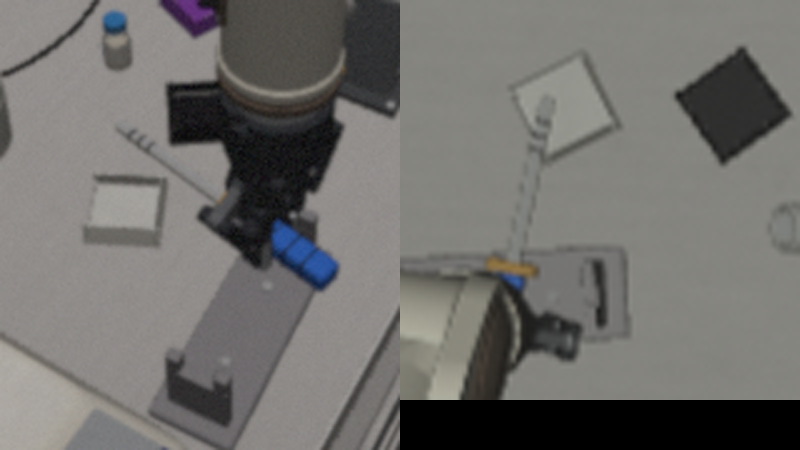

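The tip is at (118,124) in the side crop and (548,98) in the top crop. Predicted were (119,124) and (548,99), so it is at (0.601, -0.067, 0.116), level and centred over the boat. Handing in.

```bash
python3 -c "
from cell import ctrl
s=ctrl.get_state();print(abs(s['qd']).max(),s['force'],s['clock']);print(ctrl.finish_job())"
```

```text
0.005178548249973897 [ 0.45954529  0.20217921 -0.65898392] 17.475
the job is handed in; nothing more can be done
None
```

The job is handed in at 17.5 s of the 58 s allowed; `finish_job` reports no verdict, so the result rests on my own checks.

- **Insertion:** I took the rod by its blue handle and slid it down the guide tube until the collar stopped on the rim. The last millimetre steps gave no further motion while about 11 N built up (limit 40 N). A close side view showed the collar flush on the rim with no visible gap.
- **Pull-out:** I drew it straight back about 177 mm, leaving the tip an estimated 57 mm clear of the mouth.
- **Final hold:** The rod is level to within about 0.01 rad, with its tip at (0.601, -0.067, 0.116) m over the boat's measured centre of (0.601, -0.067). The top and side pictures matched that to within about a pixel. External force was under 1 N and the joints were still.
- **Hand position:** I turned the rod to point away from the robot for the reading, because the original direction would have put the hand into the hot plate.
- **Bystanders:** Nothing on the bench was touched as far as I could see. The last crops show the boat and vial where they were. I did not picture the jar and timer again at the end.

No check failed or disagreed by more than about 3 mm.

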